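# Temperature check on the turning cooling turntable

### The arm

A 6-joint arm with a two-finger parallel gripper is mounted at the origin on the work surface. World frame = base frame: x ahead of the robot, y to its left, z up, the work surface at z = 0. Lengths are in m, angles in rad, forces in N, time in s.
With the tool pointing down it reaches from about 0.225 to 0.725 m from the base axis. Payload 3.1 kg.
Tool frame: the origin (TCP) lies at the very end of the fingers, on their centre line; the grasp point (between the pads) lies 19 mm behind it; z points along the fingers, y is the line along which they close (so a half turn about z gives the same grasp; the last joint's range is limited). The gripper opens to 85 mm and grips with 20 to 120 N. Pads are 22 mm wide; open, the fingers measure 114 mm over their backs; the gripper's body (76 mm by 85 mm) begins 54 mm behind the grasp point. The pads swing forward as they close: fully open they stand 13 mm farther back than shut.
Start: joints at [1.125, 0.048, 0.099, 1.622, 0, 1.443], TCP at [0.164, 0.499, 0.209] pointing down, gripper open.
Joint ranges: [-2.91, 2.91], [-0.99, 1.94], [-1.21, 1.42], [-2.12, 2.29], [-1.49, 1.47], [-3.14, 3.14]. Speed limits (rad/s): [2.79, 2.79, 3.14, 3.14, 3.14, 3.14].

### API

Orientations are given as [roll, pitch, yaw] about the fixed x, y, z axes, in that order (R = Rz(yaw) Ry(pitch) Rx(roll)).
In Python, from rig import bot gives the robot as it stands.
- The arm moves only by the shell command python3 -m pendant 'ROWS' [FORCE]. ROWS is JSON, a list of rows, each an object with "translation": the shift along the world's x, y, z in cm, a list of three; "rot": the turn, a rotation vector about the world's x, y, z in degrees, a list of three; "gripper": the closure, from 0 (fully open) to 1 (shut). In form: [{"translation": [dx, dy, dz], "rot": [ax, ay, az], "gripper": gripper}, ...]. A call has exactly 8 rows; each row shifts and turns the commanded pose from where the row before left it; what a row does not reach is not made up. A row lasts 1/8 s, in which the tool goes at most 62.5 mm and 10.7 degrees, less where a joint would pass 70% of its speed; a pose out of reach is approached as far as the arm can. A call with a gripper value outside its range is refused whole. The fingers move at their own pace and stop on an object; FORCE is the grip in N (left out, the last holds). Time passes only in rows, so rows that do not move let the fingers close, or fill a call up. It gives the time, the measured TCP pose, the force, the opening and the grip force at its end, in the units of the state.
- bot.read_state(): the state, without advancing time (a new reading comes with each control period).
- bot.camera(name): name is "scene" or "top" or "wrist"; returns a dict with "image" (420x560x3 uint8, blue, green, red), "camera_matrix" (3x3 intrinsics, pixels), "dist" ([k1, k2, p1, p2, k3] as OpenCV has them; the pictures are not rectified), "position" and "attitude" of the camera in the world. Camera axes: x right, y up, looking along -z (the intrinsics and any distortion apply to the point x, -y, -z); pixel columns grow to the right and rows downward; lengths in m; the calibration is good to about 2 mm. A picture is of the moment at which its call begins. There is no depth.
- bot.sign_off(): hands the job in; it is judged then, once.
The state is a dict: "time_s": time; "joints": joint angles; "joint_vel": joint speeds; "joint_torque": joint torques, N m; "position": TCP position; "tcp_rot": TCP orientation; "wrist_force": force on the tool from outside, world axes, zero at the start; "wrist_torque": the same for the moment, N m; "gripper_width": finger opening in m; "grip_force": force on a finger pad.
Only numpy, scipy, OpenCV 4.12 (cv2) and the standard library are available. Lean on these libraries where they do the work, as an engineer would, in place of code of your own. Each camera call takes 0.05 s, during which the arm holds its last target. There are 200 camera calls.

### The job

Draw the yellow infrared thermometer out of its holder and push the cooling turntable with it or with the fingers so that it then coasts by itself, one turn in about ten seconds (anything from five to twenty will do, either way round). While it coasts untouched, follow the red-lidded tin with the upright thermometer, its nose about 40 mm above the middle of the red lid, for five unbroken seconds. Leave the other things on the counter alone, and finish still gripping the thermometer, held still up in the air beside the turntable, not over it and touching nothing else.

Things in the scene. Friction and masses are not known exactly. Their poses are not given: they have to be found in the camera images.
- thermometer: Infrared thermometer, loose, 0.16 kg, 150 mm tall, nose down in its holder. Origin: centre of the flat nose end at the bottom; z points up along the body. Lowest 60 mm: black round barrel, 28 mm diameter. From 60 to 150 mm: yellow rectangular handle, 38 mm along its own x, 30 mm along its own y; grasp it across y, 115 mm above the nose.
- holder: Grey holder block, fixed, 90 x 90 mm, 50 mm tall; origin at the centre of its underside. A hole of 32 mm diameter in the middle of its top, 45 mm deep, holds the thermometer's barrel (nose 5 mm above the counter). Pull straight up by 50 mm or more to clear it.
- turntable_base: Cooling turntable: origin on the counter under the centre of its fixed steel foot, on the axis. On it a wooden disc, 290 mm diameter, top 50 mm above the counter, turns freely about the vertical. Fixed on the disc: three tins (red, white, blue lid), three black push posts, a brass hub button 24 mm wide and 20 mm high in the centre.
- turntable (a joint): Disc angle, rad, no stops; grows anticlockwise seen from above. At angle a the red tin lies in the world direction a (0 = +x) from the axis. At rest at the start. Moving parts 2.4 kg, inertia 0.024 kg m2 nominal (x 0.7 to 1.4). Light bearing: drag 0.0008 N m s/rad, dry friction 0.0003 N m; pushed, it coasts with a time constant of about 30 s.
- red_lid (a point): Centre of the top of the red tin's lid, moving with the disc. The three tins are 72 mm wide over their lids, centres 95 mm from the axis and 120 degrees apart, lid tops 105 mm above the counter.
- post (a point): Top centre of one of three equal upright black push posts on the disc: 16 mm diameter, 55 mm above the disc, tops 105 mm above the counter, 130 mm from the axis, half-way between the tins. This one lies 60 degrees anticlockwise of the red tin, the others 120 degrees apart from it.
- mug: Blue mug, bystander at the back right; origin under its centre.
- granola: Amber jar with wooden cap, 84 mm diameter, 130 mm tall, bystander at the back left; origin under its centre.
- syrup: Green bottle, 60 mm diameter, 170 mm tall, bystander to the right near the robot; origin under its centre.
- spatula: Spatula lying on the left, bystander; origin under its middle.
- tea_box: Green box, 70 x 120 x 80 mm, bystander on the left; origin under its centre.
- spice: Red can with a paper label, 60 mm diameter, 90 mm tall, bystander on the right; origin under its centre.
Things that resemble listed ones, but are neither listed nor needed, are in the scene too. Of the things that look like the thermometer, the largest one is meant. What is shaped like the holder but purple is not meant.

How it is judged:
By the outcome, as a careful person would: the job done as asked, in the order asked, and still so for the second after the job is handed in, while the arm keeps its last pose, push and grip.
It also fails if it takes over 64 s, if anything falls off the work surface, if the arm or the gripper's body presses on something with over 40 N, if the wrist force passes 120 N, or if a joint passes its speed limit or range.

## Working session

There is one attempt and no reset: what is moved stays moved. The work goes in short steps, Python scripts to look and compute and a shell command to move; the robot and the scene stay as the last step left them, time stands still between calls to the robot, and variables do not carry over. Pictures are saved under pics/ and viewed, at most 10 in all, crops included, and the job is handed in when it is done.

```bash
mkdir -p pics; ls; python3 - <<'E'
from rig import bot
import cv2
for n in("scene","top"):
    c=bot.camera(n); cv2.imwrite(f"pics/{n}0.png",c["image"]); print(n,c["camera_matrix"],c["dist"],c["position"],c["attitude"])
print(bot.read_state())
E
```

```text
pics
scene [[455.79307184   0.         277.33866469]
 [  0.         455.79307184 208.95456711]
 [  0.           0.           1.        ]] [-0.13802169  0.          0.          0.          0.        ] [ 1.18115125 -0.93388057  0.87375351] [ 0.97004358 -0.01196947  0.61522287]
top [[528.78319067   0.         274.62393651]
 [  0.         528.78319067 216.77367284]
 [  0.           0.           1.        ]] [-0.15209386  0.          0.          0.          0.        ] [0.29342503 0.00850525 1.93431614] [ 0.11347815  0.00177643 -1.55334034]
{'time_s': 0.1, 'joints': array([1.12523872e+00, 4.86525370e-02, 9.77705663e-02, 1.62203279e+00,
       2.61297837e-05, 1.44300413e+00]), 'joint_vel': array([ 0.0014823 , -0.0018653 ,  0.00282451,  0.00039717,  0.00011453,
       -0.00019238]), 'joint_torque': array([ 1.92957501e-03, -3.39854336e+01,  3.20934463e+01,  1.58785185e-02,
       -2.07926328e-04,  9.55026309e-06]), 'position': array([0.16377078, 0.49816728, 0.2082549 ]), 'tcp_rot': array([-3.13949483e+00, -2.95899234e-04,  2.82382690e+00]), 'wrist_force': array([-0.18337432,  0.76002062, -0.27262451]), 'wrist_torque': array([-0.02245151,  0.0390126 ,  0.03623335]), 'grip_force': 0.0, 'gripper_width': 0.08548765469019906}
```

View pics/scene0.png

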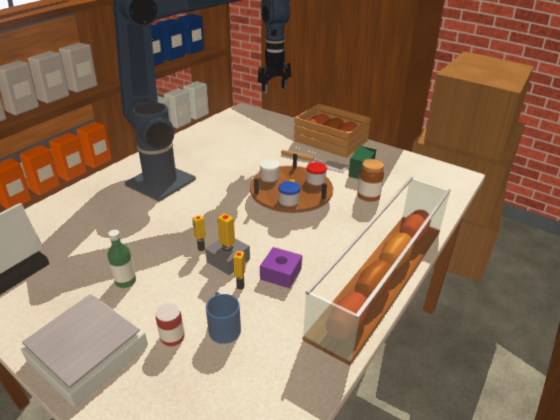

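View pics/top0.png

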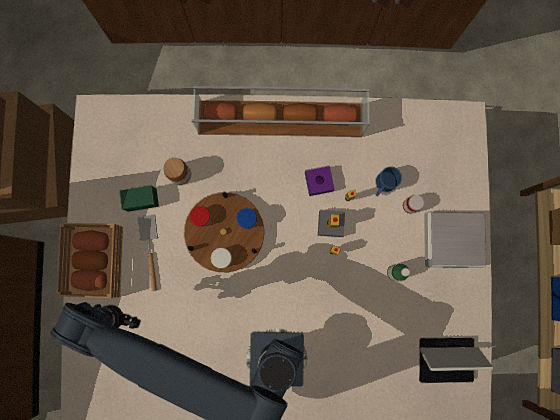

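Three thermometer-like things: in the top view they are at (335,221), standing in a grey block, (351,195) and (335,250). In the scene view they are at (226,232), (240,268) and (199,232). The one in the grey holder is the largest. The purple block at (319,180) is the decoy holder. I'll confirm with an enlarged crop.

```bash
cat > h.py <<'E'
import numpy as np, cv2
from rig import bot
from scipy.spatial.transform import Rotation as R
def ray(c,uv):
    p=cv2.undistortPoints(np.array([[uv]],float),c["camera_matrix"],np.array(c["dist"]))[0,0]
    return np.array(c["position"]),R.from_euler('xyz',c["attitude"]).as_matrix()@np.array([p[0],-p[1],-1])
def atz(c,uv,z):
    o,d=ray(c,uv); return o+d*(z-o[2])/d[2]
def proj(c,P):
    q=R.from_euler('xyz',c["attitude"]).as_matrix().T@(np.asarray(P,float)-c["position"])
    return cv2.projectPoints(np.array([[q[0],-q[1],-q[2]]]),np.zeros(3),np.zeros(3),c["camera_matrix"],np.array(c["dist"]))[0].ravel()
E
python3 - <<'E'
from h import *
t=cv2.imread("pics/top0.png");s=cv2.imread("pics/scene0.png")
a=cv2.resize(t[180:270,300:380],None,fx=5,fy=5,interpolation=cv2.INTER_CUBIC)
b=cv2.resize(s[200:300,185:265],None,fx=4.5,fy=4.5,interpolation=cv2.INTER_CUBIC)
cv2.imwrite("pics/crop1.png",np.hstack([a,b]))
cv2.imwrite("pics/crop2.png",cv2.resize(t[185:280,175:275],None,fx=6,fy=6,interpolation=cv2.INTER_CUBIC))
E
```

```text
(no output)
```

View pics/crop1.png

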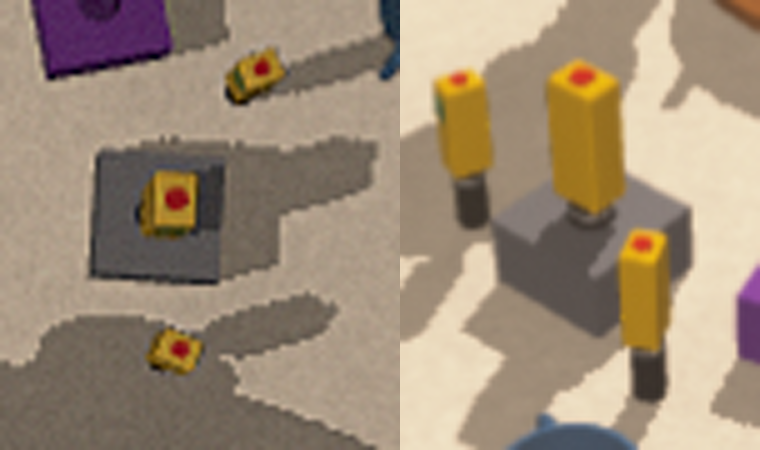

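View pics/crop2.png

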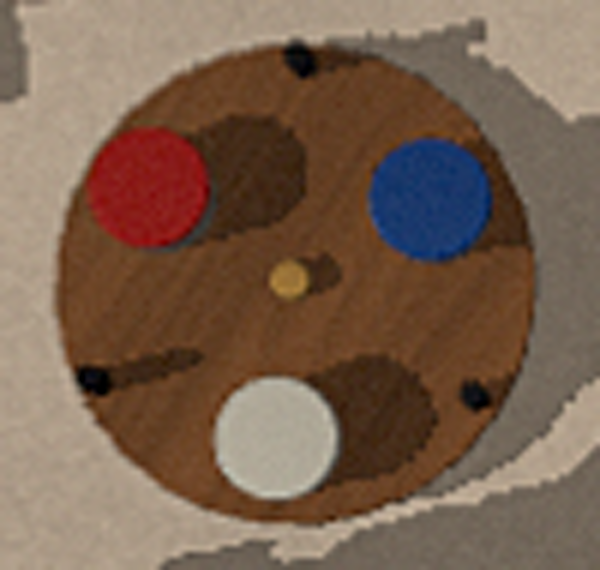

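The largest of the three is the one in the grey holder, with its top dot at (335.4,219.6). It has the grey block and about 1.5 times the size of the others. Its narrow side (30 mm) lies along the image's horizontal, which is world y. On the turntable, red is at crop (148,187), the hub at (290,280), blue at (430,199), white at (277,437), and the posts at (300,60), (94,380) and (475,395).

```bash
python3 - <<'E'
from h import *
c=bot.camera("top");s=bot.camera("scene")
f=lambda x,y:(175+x/6-.4,185+y/6-.4)
g=lambda x,y:(300+x/5-.4,180+y/5-.4)
for n,p,z in [("hub",f(290,280),.07),("red",f(148,187),.105),("blue",f(430,199),.105),("white",f(277,437),.105),("p1",f(300,60),.1),("p2",f(94,380),.1),("p3",f(475,395),.1),
 ("dot",g(177,199),.156),("hA",g(97,150),.05),("hB",g(225,155),.05),("hC",g(218,282),.05),("hD",g(91,275),.05)]:
    print(n,atz(c,p,z).round(4))
print("dot scene",atz(s,(185+(582-400)/4.5-.4,200+77/4.5-.4),.156).round(4))
for n,p,z in [("tl",g(157,172),.155),("tr",g(196,172),.155),("br",g(195,228),.155)]: print(n,atz(c,p,z).round(4))
# scene check hub
print("hub->scene px",proj(s,atz(c,f(290,280),.07)))
print(bot.read_state()["time_s"])
E
```

```text
hub [0.451  0.1978 0.07  ]
red [0.5008 0.2787 0.105 ]
blue [0.4966 0.1141 0.105 ]
white [0.357  0.1993 0.105 ]
p1 [0.5778 0.1926 0.1   ]
p2 [0.3881 0.3074 0.1   ]
p3 [0.3836 0.0857 0.1   ]
dot [ 0.4906 -0.1895  0.156 ]
hA [ 0.5368 -0.1435  0.05  ]
hB [ 0.5348 -0.2359  0.05  ]
hC [ 0.443  -0.2311  0.05  ]
hD [ 0.4466 -0.1399  0.05  ]
dot scene [ 0.4905 -0.188   0.156 ]
tl [ 0.5089 -0.1759  0.155 ]
tr [ 0.5094 -0.2025  0.155 ]
br [ 0.4711 -0.202   0.155 ]
hub->scene px [291.07711167 180.69720976]
0.2
```

```bash
python3 -m pendant '[{"translation":[2,-4.2,0.5],"rot":[0,0,1],"gripper":0},{"translation":[2,-4.2,0.5],"rot":[0,0,1],"gripper":0},{"translation":[2,-4.2,0],"rot":[0,0,1],"gripper":0},{"translation":[2,-4.2,0],"rot":[0,0,1],"gripper":0},{"translation":[2,-4.2,0],"rot":[0,0,1],"gripper":0},{"translation":[2,-4.2,0],"rot":[0,0,1],"gripper":0},{"translation":[2,-4.2,0],"rot":[0,0,1],"gripper":0},{"translation":[2,-4.2,0],"rot":[0,0,1],"gripper":0}]' 60
python3 -m pendant '[{"translation":[2,-4.2,0],"rot":[0,0,1],"gripper":0},{"translation":[2,-4.2,0],"rot":[0,0,1],"gripper":0},{"translation":[2,-4.2,0],"rot":[0,0,1],"gripper":0},{"translation":[2,-4.2,0],"rot":[0,0,1],"gripper":0},{"translation":[2,-4.2,0],"rot":[0,0,1],"gripper":0},{"translation":[2,-4.2,0],"rot":[0,0,1],"gripper":0},{"translation":[2,-4.2,0],"rot":[0,0,1],"gripper":0},{"translation":[0,0,0],"rot":[0,0,0],"gripper":0}]'
```

```text
time_s: 1.2
position: [0.3244, 0.1613, 0.2192]
tcp_rot: [3.141, 0.0, 2.964]
wrist_force: [0.7, 0.8, -0.3]
gripper_width: 0.0854
grip_force: 0.0
time_s: 2.2
position: [0.4645, -0.1337, 0.218]
tcp_rot: [3.141, -0.002, 3.082]
wrist_force: [-0.5, 0.6, -0.1]
gripper_width: 0.0851
grip_force: 0.0
```

```bash
python3 -m pendant '[{"translation":[1.3,-2.7,0],"rot":[0,0,1],"gripper":0},{"translation":[1.3,-2.8,0],"rot":[0,0,1],"gripper":0},{"translation":[0,0,0],"rot":[0,0,0],"gripper":0},{"translation":[0,0,-1.5],"rot":[0,0,0],"gripper":0},{"translation":[0,0,-3],"rot":[0,0,0],"gripper":0},{"translation":[0,0,-3],"rot":[0,0,0],"gripper":0},{"translation":[0,0,-3],"rot":[0,0,0],"gripper":0},{"translation":[0,0,-1.2],"rot":[0,0,0],"gripper":0}]' 60
python3 -m pendant '[{"translation":[0,0,0],"rot":[0,0,0],"gripper":0},{"translation":[0,0,0],"rot":[0,0,0],"gripper":0.4},{"translation":[0,0,0],"rot":[0,0,0],"gripper":0.6},{"translation":[0,0,0],"rot":[0,0,0],"gripper":0.8},{"translation":[0,0,0],"rot":[0,0,0],"gripper":1},{"translation":[0,0,0],"rot":[0,0,0],"gripper":1},{"translation":[0,0,0],"rot":[0,0,0],"gripper":1},{"translation":[0,0,0],"rot":[0,0,0],"gripper":1}]' 60
python3 -c "
from h import *
c=bot.camera('wrist');cv2.imwrite('pics/w1.png',c['image']);print(bot.read_state()['position'],bot.read_state()['tcp_rot'])"
```

```text
time_s: 3.2
position: [0.4878, -0.1841, 0.0993]
tcp_rot: [3.139, -0.004, 3.122]
wrist_force: [0.1, -0.6, 0.4]
gripper_width: 0.0851
grip_force: 0.0
time_s: 4.2
position: [0.4909, -0.1871, 0.1035]
tcp_rot: [-3.14, 0.002, 3.12]
wrist_force: [0.5, -0.7, 5.9]
gripper_width: 0.0293
grip_force: 59.7
[ 0.49088342 -0.18704081  0.10350001] [-3.13988517e+00  2.15204310e-03  3.12032232e+00]
```

View pics/w1.png

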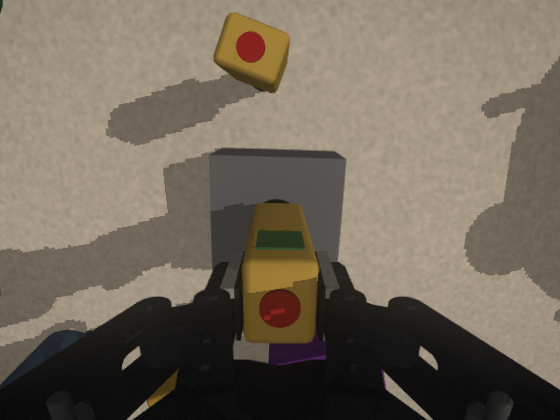

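The wrist view shows the handle squarely between the pads: top dot (280,308), holder behind at (277,200). The opening of 29.3 mm matches the 30 mm handle. Now I lift straight up.

```bash
python3 -m pendant '[{"translation":[0,0,1],"rot":[0,0,0],"gripper":1},{"translation":[0,0,2],"rot":[0,0,0],"gripper":1},{"translation":[0,0,2],"rot":[0,0,0],"gripper":1},{"translation":[0,0,2.5],"rot":[0,0,0],"gripper":1},{"translation":[0,0,2.5],"rot":[0,0,0],"gripper":1},{"translation":[0,0,2.5],"rot":[0,0,0],"gripper":1},{"translation":[0,0,2.5],"rot":[0,0,0],"gripper":1},{"translation":[0,0,1],"rot":[0,0,0],"gripper":1}]' 80
python3 -m pendant '[{"translation":[1.2,4,0],"rot":[0,0,0],"gripper":1},{"translation":[1.2,4.2,0],"rot":[0,0,0],"gripper":1},{"translation":[1.2,4.2,0],"rot":[0,0,0],"gripper":1},{"translation":[1.2,4.2,0],"rot":[0,0,0],"gripper":1},{"translation":[1.2,4.2,0],"rot":[0,0,0],"gripper":1},{"translation":[1.2,4.2,0],"rot":[0,0,0],"gripper":1},{"translation":[1.2,4.2,0],"rot":[0,0,0],"gripper":1},{"translation":[0,0,0],"rot":[0,0,0],"gripper":1}]'
python3 -c "
from h import *
c=bot.camera('scene');cv2.imwrite('pics/s1.png',cv2.resize(c['image'][60:240,180:420],None,fx=3,fy=3,interpolation=cv2.INTER_CUBIC));st=bot.read_state();print(st['position'],st['tcp_rot'])
p=st['position'];print(proj(c,p),proj(c,p-[0,0,.0985]))"
```

```text
time_s: 5.25
position: [0.4901, -0.1859, 0.2632]
tcp_rot: [3.141, 0.0, 3.121]
wrist_force: [0.2, -0.3, -1.7]
gripper_width: 0.0287
grip_force: 79.1
time_s: 6.25
position: [0.5734, 0.1088, 0.2601]
tcp_rot: [3.141, -0.004, 3.125]
wrist_force: [-0.1, -0.8, -1.2]
gripper_width: 0.0291
grip_force: 79.1
[0.57324141 0.10707241 0.26046669] [-3.14123658 -0.00382154  3.12331961]
[310.27607533 150.55735905] [308.63128269 179.32924027]
```

View pics/s1.png

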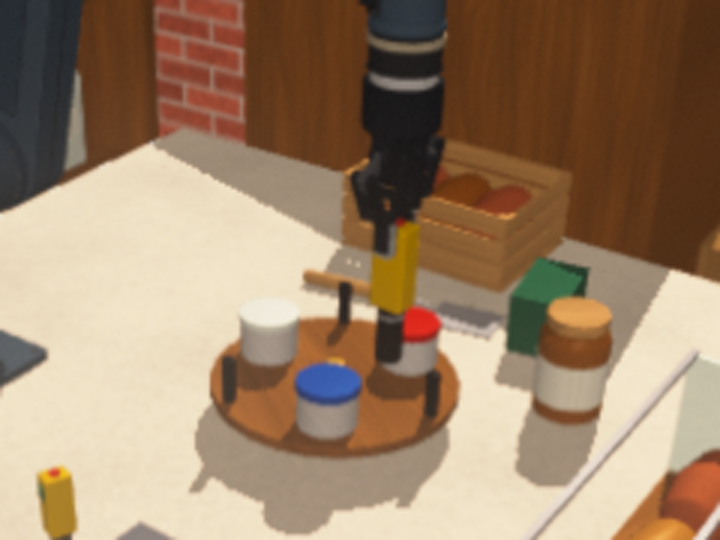

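The scene crop shows the thermometer upright with its nose at full-image (309,179), where it was projected, and the disc is still untouched. I'll lower it beside the post at (0.578, 0.193), on its -y side.

```bash
python3 -m pendant '[{"translation":[0,0,-2],"rot":[0,0,0],"gripper":1},{"translation":[0,0.5,-2.5],"rot":[0,0,0],"gripper":1},{"translation":[0,0.5,-2.5],"rot":[0,0,0],"gripper":1},{"translation":[0,1,-2],"rot":[0,0,0],"gripper":1},{"translation":[0,1.2,0],"rot":[0,0,0],"gripper":1},{"translation":[0,1,0],"rot":[0,0,0],"gripper":1},{"translation":[0,0.5,0],"rot":[0,0,0],"gripper":1},{"translation":[0,0,0],"rot":[0,0,0],"gripper":1}]' 80
python3 -c "
from h import *
c=bot.camera('top');cv2.imwrite('pics/t1.png',cv2.resize(c['image'][170:290,165:285],None,fx=5,fy=5,interpolation=cv2.INTER_CUBIC))"
```

```text
time_s: 7.3
position: [0.5746, 0.1531, 0.1734]
tcp_rot: [3.141, 0.002, 3.121]
wrist_force: [0.4, -0.2, -0.8]
gripper_width: 0.0292
grip_force: 79.2
```

View pics/t1.png

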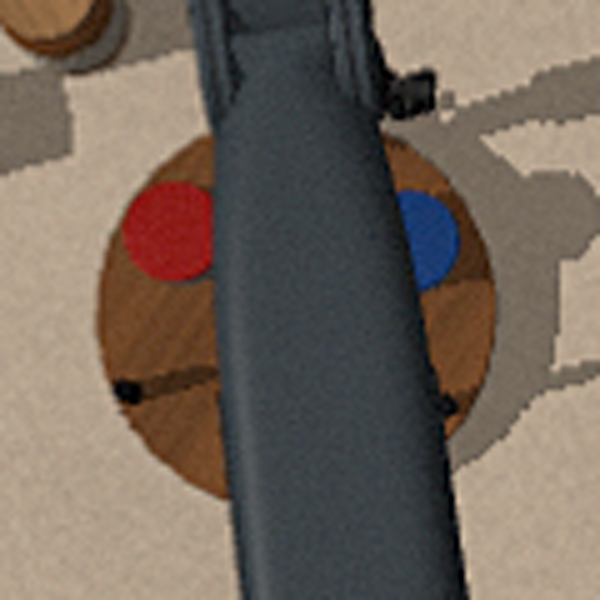

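The top view shows the disc partly hidden by the forearm: red lid at crop (170,230), blue at (430,240), disc not turned. Tracking will therefore use both cameras. Now I push.

```bash
python3 -m pendant '[{"translation":[0,0.4,0],"rot":[0,0,0],"gripper":1},{"translation":[0,0.4,0],"rot":[0,0,0],"gripper":1},{"translation":[0,0.5,0],"rot":[0,0,0],"gripper":1},{"translation":[0,0.6,0],"rot":[0,0,0],"gripper":1},{"translation":[0,0.8,0],"rot":[0,0,0],"gripper":1},{"translation":[0,1.0,0],"rot":[0,0,0],"gripper":1},{"translation":[0,1.1,0],"rot":[0,0,0],"gripper":1},{"translation":[0,1.2,0],"rot":[0,0,0],"gripper":1}]' 80
python3 -m pendant '[{"translation":[0,1.2,0],"rot":[0,0,0],"gripper":1},{"translation":[0,1.2,0],"rot":[0,0,0],"gripper":1},{"translation":[1.2,0,2],"rot":[0,0,0],"gripper":1},{"translation":[1.2,-0.5,5],"rot":[0,0,0],"gripper":1},{"translation":[0,0,4],"rot":[0,0,0],"gripper":1},{"translation":[0,0,0],"rot":[0,0,0],"gripper":1},{"translation":[0,0,0],"rot":[0,0,0],"gripper":1},{"translation":[0,0,0],"rot":[0,0,0],"gripper":1}]'
cat >> h.py <<'E'
C=np.array([.451,.197])
def masks(c):
    hsv=cv2.cvtColor(c["image"],cv2.COLOR_BGR2HSV);h,s,v=cv2.split(hsv)
    return [((h<7)|(h>173))&(s>170)&(v>60),(h>105)&(h<128)&(s>140)&(v>50)]
def track(c):
    sets=[]
    for m in masks(c):
        ys,xs=np.nonzero(m)
        P=np.array([atz(c,(x,y),.105)[:2]-C for x,y in zip(xs,ys) if 150<x<420 and 90<y<300] or [[9,9]])
        r=np.hypot(*P.T); sets.append(P[(r>.05)&(r<.14)])
    def sc(a):
        t=0
        for P,o in zip(sets,(0,-2*np.pi/3)):
            if len(P): d=np.hypot(*(P-.095*np.array([np.cos(a+o),np.sin(a+o)])).T); t-=np.sum(np.clip(d-.034,0,.1))
        return t
    g=np.deg2rad(np.arange(0,360,.5)); s=np.array([sc(a) for a in g]); k=s>=s.max()-.002*1
    return np.degrees(np.angle(np.exp(1j*g[k]).mean())),k.sum(),[len(P) for P in sets]
E
cat > look.py <<'E'
from h import *
for n in("scene","top","scene"):
    t=bot.read_state()["time_s"]; c=bot.camera(n); print(n,t,track(c)); 
cv2.imwrite("pics/last.png",c["image"])
print(bot.read_state()["position"],bot.read_state()["time_s"])
E
python3 look.py
```

```text
time_s: 8.35
position: [0.5739, 0.2136, 0.1722]
tcp_rot: [3.142, -0.0, 3.121]
wrist_force: [-0.1, 0.0, -0.1]
gripper_width: 0.0293
grip_force: 79.4
time_s: 9.35
position: [0.5972, 0.2317, 0.2798]
tcp_rot: [-3.14, -0.004, 3.121]
wrist_force: [-0.5, -0.5, -1.5]
gripper_width: 0.029
grip_force: 79.4
scene 9.35 (np.float64(121.75000000000001), np.int64(2), [170, 179])
top 9.4 (np.float64(122.99999999999999), np.int64(7), [0, 167])
scene 9.45 (np.float64(125.74999999999999), np.int64(2), [171, 178])
[0.59735836 0.23161163 0.28059567] 9.5
```

```bash
python3 -m pendant '[{"translation":[-2.4,-1.5,0],"rot":[0,0,0],"gripper":1},{"translation":[-2.4,-1.5,0],"rot":[0,0,0],"gripper":1},{"translation":[-2.4,-1.5,0],"rot":[0,0,0],"gripper":1},{"translation":[-2.4,-1.5,0],"rot":[0,0,0],"gripper":1},{"translation":[-2.4,-1.5,0],"rot":[0,0,0],"gripper":1},{"translation":[-2.4,-1.5,0],"rot":[0,0,0],"gripper":1},{"translation":[-2.4,-1.5,0],"rot":[0,0,0],"gripper":1},{"translation":[-2.4,-1.5,0],"rot":[0,0,0],"gripper":1}]' 
python3 look.py
```

```text
time_s: 10.5
position: [0.4048, 0.1112, 0.2818]
tcp_rot: [-3.141, -0.001, 3.121]
wrist_force: [0.1, -0.1, 0.3]
gripper_width: 0.0288
grip_force: 79.2
scene 10.5 (np.float64(173.25), np.int64(2), [171, 159])
top 10.55 (np.float64(174.75000000000003), np.int64(2), [77, 304])
scene 10.6 (np.float64(177.25000000000003), np.int64(2), [164, 159])
[0.40520038 0.11134763 0.28238734] 10.65
```

```bash
cat > plan.py <<'E'
import sys
from h import *
# usage: plan.py t0 a0 w0 cx cy cz ramp   (deg, deg/s, m): pose of the disc at t0, commanded pose now
t0,a0,w0,cx,cy,cz,n=map(float,sys.argv[1:8])
t=bot.read_state()["time_s"]; k=1/30; d=np.degrees(.0003/.024)
def ang(T): s=T-t0; w=w0+d/k; return a0+w*(1-np.exp(-k*s))/k-d/k*s
cmd=c0=np.array([cx,cy,cz])
for i in range(1,9):
    a=np.deg2rad(ang(t+i/8)); tg=np.r_[C+.095*np.array([np.cos(a),np.sin(a)]),.2435]
    dl=np.round(((c0+(tg-c0)*min(1,i/n) if n>1 else tg)-cmd)*100,1); cmd=cmd+dl/100; print(dl.tolist())
print("cmd end",cmd.round(4),"t",t+1,"a",ang(t+1),"w",w0*np.exp(-k*(t+1-t0))-d*(t+1-t0))
E
python3 plan.py 10.6 177 43.6 .4052 .1113 .2824 6
```

```text
[-0.8, 1.3, -0.6]
[-0.8, 1.0, -0.7]
[-0.7, 0.7, -0.6]
[-0.6, 0.5, -0.7]
[-0.4, 0.2, -0.6]
[-0.2, -0.1, -0.7]
[0.4, -0.7, 0.0]
[0.6, -0.6, 0.0]
cmd end [0.3802 0.1343 0.2434] t 11.65 a 221.59787782552246 w 41.3483890427207
```

```bash
python3 -m pendant '[{"translation":[-0.8,1.3,-0.6],"rot":[0,0,0],"gripper":1},{"translation":[-0.8,1.0,-0.7],"rot":[0,0,0],"gripper":1},{"translation":[-0.7,0.7,-0.6],"rot":[0,0,0],"gripper":1},{"translation":[-0.6,0.5,-0.7],"rot":[0,0,0],"gripper":1},{"translation":[-0.4,0.2,-0.6],"rot":[0,0,0],"gripper":1},{"translation":[-0.2,-0.1,-0.7],"rot":[0,0,0],"gripper":1},{"translation":[0.4,-0.7,0],"rot":[0,0,0],"gripper":1},{"translation":[0.6,-0.6,0],"rot":[0,0,0],"gripper":1}]' 
sed -i 's/("scene","top","scene")/("scene",)/' look.py; python3 look.py; python3 plan.py 11.65 221.6 41.35 .3802 .1343 .2434 1
```

```text
time_s: 11.65
position: [0.3816, 0.134, 0.2435]
tcp_rot: [-3.141, 0.001, 3.12]
wrist_force: [1.1, 0.5, -0.8]
gripper_width: 0.029
grip_force: 79.4
scene 11.65 (np.float64(-137.25), np.int64(2), [193, 148])
[0.38256427 0.13331875 0.24342896] 11.7
[0.8, -0.9, 0.0]
[0.7, -0.5, 0.0]
[0.7, -0.5, 0.0]
[0.7, -0.4, 0.0]
[0.8, -0.3, 0.0]
[0.8, -0.3, 0.0]
[0.8, -0.2, 0.0]
[0.8, -0.1, 0.0]
cmd end [0.4412 0.1023 0.2434] t 12.7 a 263.87624342290826 w 39.17577685614117
```

```bash
python3 plan.py 11.65 222.5 42.3 .3802 .1343 .2434 1
```

```text
[1.0, -1.0, 0.0]
[0.6, -0.5, 0.0]
[0.8, -0.5, 0.0]
[0.7, -0.4, 0.0]
[0.8, -0.3, 0.0]
[0.8, -0.2, 0.0]
[0.8, -0.2, 0.0]
[0.9, -0.1, 0.0]
cmd end [0.4442 0.1023 0.2434] t 12.7 a 265.7564890595676 w 40.093102001585855
```

```bash
python3 -m pendant '[{"translation":[1.0,-1.0,0],"rot":[0,0,0],"gripper":1},{"translation":[0.6,-0.5,0],"rot":[0,0,0],"gripper":1},{"translation":[0.8,-0.5,0],"rot":[0,0,0],"gripper":1},{"translation":[0.7,-0.4,0],"rot":[0,0,0],"gripper":1},{"translation":[0.8,-0.3,0],"rot":[0,0,0],"gripper":1},{"translation":[0.8,-0.2,0],"rot":[0,0,0],"gripper":1},{"translation":[0.8,-0.2,0],"rot":[0,0,0],"gripper":1},{"translation":[0.9,-0.1,0],"rot":[0,0,0],"gripper":1}]' 
python3 look.py; python3 plan.py 12.7 265.75 40.1 .4442 .1023 .2434 1
```

```text
time_s: 12.7
position: [0.4456, 0.1027, 0.2433]
tcp_rot: [3.142, 0.0, 3.121]
wrist_force: [-0.1, -0.5, -1.2]
gripper_width: 0.0288
grip_force: 79.4
scene 12.7 (np.float64(-96.25), np.int64(2), [235, 110])
[0.4467317  0.10253172 0.24302292] 12.75
[1.1, -0.0, 0.0]
[0.9, 0.1, 0.0]
[0.8, 0.1, 0.0]
[0.7, 0.2, 0.0]
[0.8, 0.3, 0.0]
[0.7, 0.3, 0.0]
[0.7, 0.4, 0.0]
[0.7, 0.5, 0.0]
cmd end [0.5082 0.1213 0.2434] t 13.75 a 306.73644653256696 w 37.968770085819216
```

View pics/last.png

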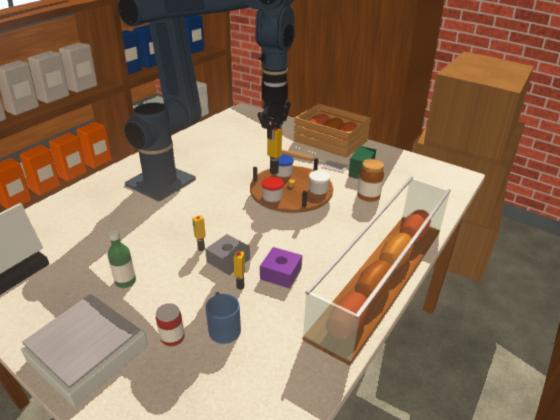

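Nose at (274,172), directly above the red lid at (272,183). The tracker reads about 1.5° less than predicted, so I'll correct slightly.

```bash
python3 plan.py 12.7 264.3 39.8 .4442 .1023 .2434 1
```

```text
[0.9, -0.0, 0.0]
[0.8, 0.0, 0.0]
[0.8, 0.1, 0.0]
[0.8, 0.2, 0.0]
[0.7, 0.3, 0.0]
[0.8, 0.3, 0.0]
[0.7, 0.4, 0.0]
[0.6, 0.4, 0.0]
cmd end [0.5052 0.1193 0.2434] t 13.75 a 304.9768952788851 w 37.67908846094194
```

```bash
python3 -m pendant '[{"translation":[0.9,0,0],"rot":[0,0,0],"gripper":1},{"translation":[0.8,0,0],"rot":[0,0,0],"gripper":1},{"translation":[0.8,0.1,0],"rot":[0,0,0],"gripper":1},{"translation":[0.8,0.2,0],"rot":[0,0,0],"gripper":1},{"translation":[0.7,0.3,0],"rot":[0,0,0],"gripper":1},{"translation":[0.8,0.3,0],"rot":[0,0,0],"gripper":1},{"translation":[0.7,0.4,0],"rot":[0,0,0],"gripper":1},{"translation":[0.6,0.4,0],"rot":[0,0,0],"gripper":1}]' 
python3 look.py; python3 plan.py 13.75 305 37.7 .5052 .1193 .2434 1
```

```text
time_s: 13.75
position: [0.5065, 0.12, 0.2432]
tcp_rot: [-3.142, -0.0, 3.121]
wrist_force: [-0.8, -0.2, -1.3]
gripper_width: 0.0289
grip_force: 79.4
scene 13.75 (np.float64(-58.00000000000002), np.int64(1), [236, 133])
[0.50711539 0.12045875 0.24301973] 13.8
[0.9, 0.7, 0.0]
[0.5, 0.5, 0.0]
[0.5, 0.6, 0.0]
[0.5, 0.6, 0.0]
[0.4, 0.6, 0.0]
[0.4, 0.7, 0.0]
[0.3, 0.7, 0.0]
[0.2, 0.7, 0.0]
cmd end [0.5422 0.1703 0.2434] t 14.8 a 343.51003650311173 w 35.65131708680106
```

```bash
python3 plan.py 13.75 302.8 36.5 .5052 .1193 .2434 1
```

```text
[0.6, 0.4, 0.0]
[0.5, 0.5, 0.0]
[0.6, 0.5, 0.0]
[0.4, 0.6, 0.0]
[0.4, 0.6, 0.0]
[0.4, 0.6, 0.0]
[0.3, 0.7, 0.0]
[0.3, 0.6, 0.0]
cmd end [0.5402 0.1643 0.2434] t 14.8 a 340.07183148838413 w 34.49259058729197
```

```bash
python3 -m pendant '[{"translation":[0.6,0.4,0],"rot":[0,0,0],"gripper":1},{"translation":[0.5,0.5,0],"rot":[0,0,0],"gripper":1},{"translation":[0.6,0.5,0],"rot":[0,0,0],"gripper":1},{"translation":[0.4,0.6,0],"rot":[0,0,0],"gripper":1},{"translation":[0.4,0.6,0],"rot":[0,0,0],"gripper":1},{"translation":[0.4,0.6,0],"rot":[0,0,0],"gripper":1},{"translation":[0.3,0.7,0],"rot":[0,0,0],"gripper":1},{"translation":[0.3,0.6,0],"rot":[0,0,0],"gripper":1}]' 
python3 look.py; python3 plan.py 14.8 340.1 34.5 .5402 .1643 .2434 1
```

```text
time_s: 14.8
position: [0.5412, 0.1652, 0.2433]
tcp_rot: [3.142, -0.0, 3.121]
wrist_force: [1.1, 0.8, -1.6]
gripper_width: 0.0289
grip_force: 79.3
scene 14.8 (np.float64(-23.00000000000001), np.int64(1), [237, 142])
[0.54151187 0.16590004 0.24311824] 14.85
[0.3, 1.0, 0.0]
[0.1, 0.7, 0.0]
[0.1, 0.7, 0.0]
[0.1, 0.7, 0.0]
[-0.0, 0.7, 0.0]
[-0.1, 0.6, 0.0]
[-0.1, 0.7, 0.0]
[-0.2, 0.7, 0.0]
cmd end [0.5422 0.2223 0.2434] t 15.85 a 375.3081564638382 w 32.56137975477684
```

```bash
sed -i 's|k=1/30; d=np.degrees(.0003/.024)|k=1/21; d=np.degrees(.0003/.0168)|' plan.py; python3 plan.py 14.8 337.3 32 .5402 .1643 .2434 1
```

```text
[0.2, 0.5, 0.0]
[0.1, 0.6, 0.0]
[0.2, 0.6, 0.0]
[0.0, 0.7, 0.0]
[0.1, 0.6, 0.0]
[-0.0, 0.6, 0.0]
[-0.1, 0.6, 0.0]
[-0.1, 0.6, 0.0]
cmd end [0.5442 0.2123 0.2434] t 15.85 a 369.5191051589432 w 29.365045718152555
```

```bash
python3 -m pendant '[{"translation":[0.2,0.5,0],"rot":[0,0,0],"gripper":1},{"translation":[0.1,0.6,0],"rot":[0,0,0],"gripper":1},{"translation":[0.2,0.6,0],"rot":[0,0,0],"gripper":1},{"translation":[0,0.7,0],"rot":[0,0,0],"gripper":1},{"translation":[0.1,0.6,0],"rot":[0,0,0],"gripper":1},{"translation":[0,0.6,0],"rot":[0,0,0],"gripper":1},{"translation":[-0.1,0.6,0],"rot":[0,0,0],"gripper":1},{"translation":[-0.1,0.6,0],"rot":[0,0,0],"gripper":1}]' 
python3 look.py; python3 plan.py 15.85 369.5 29.4 .5442 .2123 .2434 1
```

```text
time_s: 15.85
position: [0.5449, 0.2131, 0.2433]
tcp_rot: [-3.142, -0.0, 3.121]
wrist_force: [-0.5, -0.4, -1.4]
gripper_width: 0.0287
grip_force: 79.3
scene 15.85 (np.float64(10.5), np.int64(1), [214, 162])
[0.54474411 0.21390498 0.24330308] 15.9
[-0.1, 0.9, 0.0]
[-0.2, 0.5, 0.0]
[-0.2, 0.6, 0.0]
[-0.2, 0.5, 0.0]
[-0.3, 0.5, 0.0]
[-0.3, 0.5, 0.0]
[-0.3, 0.5, 0.0]
[-0.3, 0.5, 0.0]
cmd end [0.5252 0.2573 0.2434] t 16.9 a 399.0562317366822 w 26.891849214450698
```

```bash
python3 plan.py 15.85 370.3 30.5 .5442 .2123 .2434 1
```

```text
[-0.2, 1.0, 0.0]
[-0.2, 0.6, 0.0]
[-0.2, 0.6, 0.0]
[-0.2, 0.5, 0.0]
[-0.3, 0.6, 0.0]
[-0.3, 0.5, 0.0]
[-0.4, 0.4, 0.0]
[-0.3, 0.5, 0.0]
cmd end [0.5232 0.2593 0.2434] t 16.9 a 400.9828320307157 w 27.938201581401483
```

```bash
python3 -m pendant '[{"translation":[-0.2,1.0,0],"rot":[0,0,0],"gripper":1},{"translation":[-0.2,0.6,0],"rot":[0,0,0],"gripper":1},{"translation":[-0.2,0.6,0],"rot":[0,0,0],"gripper":1},{"translation":[-0.2,0.5,0],"rot":[0,0,0],"gripper":1},{"translation":[-0.3,0.6,0],"rot":[0,0,0],"gripper":1},{"translation":[-0.3,0.5,0],"rot":[0,0,0],"gripper":1},{"translation":[-0.4,0.4,0],"rot":[0,0,0],"gripper":1},{"translation":[-0.3,0.5,0],"rot":[0,0,0],"gripper":1}]' 
python3 look.py; python3 plan.py 16.9 401 28.2 .5232 .2593 .2434 1
```

```text
time_s: 16.9
position: [0.5238, 0.2599, 0.2434]
tcp_rot: [-3.142, 0.0, 3.12]
wrist_force: [-0.0, -0.3, -1.1]
gripper_width: 0.0288
grip_force: 79.3
scene 16.9 (np.float64(42.25000000000001), np.int64(2), [184, 181])
[0.52337702 0.26066149 0.24345189] 16.95
[-0.6, 0.6, 0.0]
[-0.4, 0.4, 0.0]
[-0.5, 0.3, 0.0]
[-0.4, 0.4, 0.0]
[-0.5, 0.3, 0.0]
[-0.5, 0.2, 0.0]
[-0.5, 0.3, 0.0]
[-0.5, 0.2, 0.0]
cmd end [0.4842 0.2863 0.2434] t 17.95 a 429.3272132341001 w 25.75037390504984
```

```bash
python3 plan.py 16.9 402 29 .5232 .2593 .2434 1
```

```text
[-0.7, 0.7, 0.0]
[-0.5, 0.4, 0.0]
[-0.5, 0.4, 0.0]
[-0.4, 0.3, 0.0]
[-0.5, 0.3, 0.0]
[-0.5, 0.2, 0.0]
[-0.5, 0.3, 0.0]
[-0.6, 0.2, 0.0]
cmd end [0.4812 0.2873 0.2434] t 17.95 a 431.14655890248815 w 26.51135744465041
```

```bash
python3 -m pendant '[{"translation":[-0.7,0.7,0],"rot":[0,0,0],"gripper":1},{"translation":[-0.5,0.4,0],"rot":[0,0,0],"gripper":1},{"translation":[-0.5,0.4,0],"rot":[0,0,0],"gripper":1},{"translation":[-0.4,0.3,0],"rot":[0,0,0],"gripper":1},{"translation":[-0.5,0.3,0],"rot":[0,0,0],"gripper":1},{"translation":[-0.5,0.2,0],"rot":[0,0,0],"gripper":1},{"translation":[-0.5,0.3,0],"rot":[0,0,0],"gripper":1},{"translation":[-0.6,0.2,0],"rot":[0,0,0],"gripper":1}]' 
python3 look.py; python3 plan.py 17.95 431.2 27 .4812 .2873 .2434 1
```

```text
time_s: 17.95
position: [0.4817, 0.2879, 0.2433]
tcp_rot: [3.142, -0.0, 3.12]
wrist_force: [0.2, -0.3, -1.2]
gripper_width: 0.0283
grip_force: 79.3
scene 17.95 (np.float64(71.75), np.int64(2), [179, 52])
[0.4808916  0.28813076 0.24349889] 18.0
[-0.7, 0.2, 0.0]
[-0.5, 0.1, 0.0]
[-0.6, 0.1, 0.0]
[-0.5, 0.0, 0.0]
[-0.5, 0.1, 0.0]
[-0.6, -0.0, 0.0]
[-0.5, -0.1, 0.0]
[-0.5, -0.0, 0.0]
cmd end [0.4372 0.2913 0.2434] t 19.0 a 458.2981947315181 w 24.608898595648984
```

View pics/last.png

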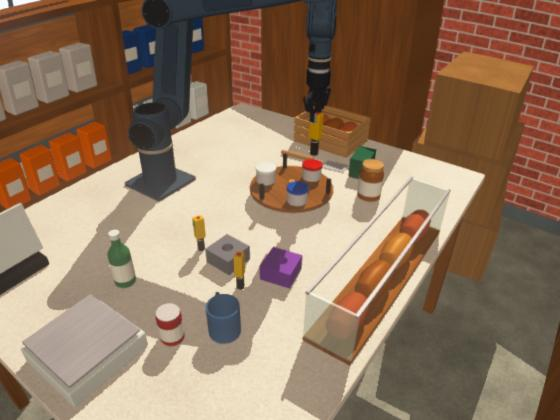

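Nose at (315,154) over the red lid at (313,164), so tracking holds. I'll follow for one more second for margin.

```bash
python3 -m pendant '[{"translation":[-0.7,0.2,0],"rot":[0,0,0],"gripper":1},{"translation":[-0.5,0.1,0],"rot":[0,0,0],"gripper":1},{"translation":[-0.6,0.1,0],"rot":[0,0,0],"gripper":1},{"translation":[-0.5,0,0],"rot":[0,0,0],"gripper":1},{"translation":[-0.5,0.1,0],"rot":[0,0,0],"gripper":1},{"translation":[-0.6,0,0],"rot":[0,0,0],"gripper":1},{"translation":[-0.5,-0.1,0],"rot":[0,0,0],"gripper":1},{"translation":[-0.5,0,0],"rot":[0,0,0],"gripper":1}]' 
python3 look.py
```

```text
time_s: 19.0
position: [0.4377, 0.2916, 0.2433]
tcp_rot: [-3.142, 0.0, 3.12]
wrist_force: [0.6, -0.2, -1.8]
gripper_width: 0.029
grip_force: 79.3
scene 19.0 (np.float64(102.0), np.int64(1), [171, 187])
[0.43712317 0.29165939 0.24350883] 19.05
```

```bash
python3 -m pendant '[{"translation":[0,0,2],"rot":[0,0,0],"gripper":1},{"translation":[0,-1.5,3],"rot":[0,0,0],"gripper":1},{"translation":[0,-3,1],"rot":[0,0,0],"gripper":1},{"translation":[0,-4,0],"rot":[0,0,0],"gripper":1},{"translation":[0,-4,0],"rot":[0,0,0],"gripper":1},{"translation":[0,-4,0],"rot":[0,0,0],"gripper":1},{"translation":[0,-4,0],"rot":[0,0,0],"gripper":1},{"translation":[0,-4,0],"rot":[0,0,0],"gripper":1}]' 
python3 -m pendant '[{"translation":[0,-4,0],"rot":[0,0,0],"gripper":1},{"translation":[0,-3.5,0],"rot":[0,0,0],"gripper":1},{"translation":[0,-2,0],"rot":[0,0,0],"gripper":1},{"translation":[0,-1,0],"rot":[0,0,0],"gripper":1},{"translation":[0,0,0],"rot":[0,0,0],"gripper":1},{"translation":[0,0,0],"rot":[0,0,0],"gripper":1},{"translation":[0,0,0],"rot":[0,0,0],"gripper":1},{"translation":[0,0,0],"rot":[0,0,0],"gripper":1}]'
python3 look.py
```

```text
time_s: 20.05
position: [0.438, 0.0454, 0.3035]
tcp_rot: [-3.142, 0.001, 3.121]
wrist_force: [0.2, -0.3, -1.1]
gripper_width: 0.0283
grip_force: 79.3
time_s: 21.05
position: [0.4381, -0.0577, 0.3034]
tcp_rot: [3.141, 0.0, 3.122]
wrist_force: [-1.0, -0.3, -1.9]
gripper_width: 0.0288
grip_force: 79.2
scene 21.05 (np.float64(153.24999999999997), np.int64(2), [166, 163])
[ 0.43807899 -0.05785402  0.30335522] 21.1
```

View pics/last.png

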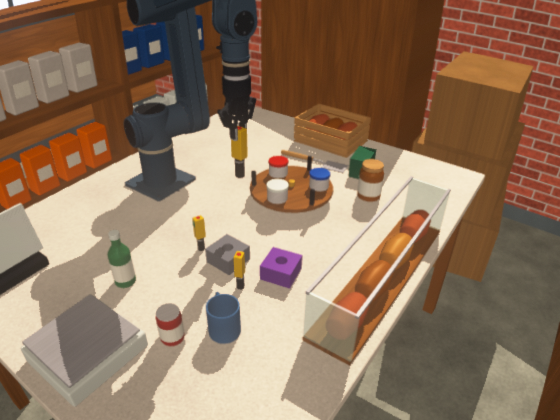

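The thermometer is held upright at (239,150), beside the coasting turntable at (291,187). Everything else is where it was.

```bash
python3 -c "
from rig import bot
print(bot.sign_off())"
```

```text
the job is handed in; nothing more can be done
None
```

The job is handed in: I pushed the turntable to coast at about 8 s per turn (slowing to about 14 s), followed the red lid for about 7.5 s with the nose about 40 mm above it and at most about 6 mm off centre by the camera fix, and ended with the thermometer held still beside the turntable.

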